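# Feed the core box down the imaging lane

### The job

Push the flat wooden core box with the fingertips from the open end of the grey board down the lane between the two aluminium guide rails, until its leading end is home against the black rubber stop. The rails are already aligned for imaging, so neither the box nor the robot may touch either of them. Push steadily, never lift or tip the box, and leave the other things on the bench alone.

Things in the scene. Friction and masses are not known exactly. Their poses are not given: they have to be found in the camera images.
- lane: The lane, fixed to the bench: grey board 440 long (x) x 190 wide (y) x 8 thick with rails and stop on top. Origin: centre of its underside, on the bench. +x points down the lane from the open end to the stop (roughly to the robot's left), +z up; centre line y = 0. Rails: x = -40 to +220 mm, inner faces at y = +-56 mm, tops at z = 24 mm. The board is open at x = -220 to -40 mm; the box starts there.
- stop_face (a point): Centre of the top edge of the black rubber stop's near face: x = +200, y = 0, z = 34 mm in the lane's frame. The stop is a fixed block across the whole lane; the box's leading end comes home flat against this face.
- rail_left: Left guide rail (+y side of the lane): aluminium bar 260 long x 12 wide x 16 high, screwed onto the board of the lane; origin at the centre of its underside, its x axis along the bar. Must not be touched.
- rail_right: Right guide rail (-y side of the lane): aluminium bar 260 long x 12 wide x 16 high, screwed onto the board of the lane; origin at the centre of its underside, its x axis along the bar. Must not be touched.
- core_box: Closed pale wooden case, 130 long (x) x 92 wide (y) x 46 high, plain upright sides, about 0.4 kg, loose on the board, paper patch on top. Origin: centre of its underside (8 mm above the bench). Its +x end starts towards the lane's mouth, up to 30 mm off the centre line and turned up to 0.25 rad. Centred, it has 10 mm of room to each rail; home, its origin lies at x = +135 mm of the lane.
- plug: Bystander: upright wooden plug with bark, 60 diameter x 65 high; origin at the centre of its underside.
- jar: Bystander: small jar, 52 diameter x 65 high; origin at the centre of its underside.
- stapler: Bystander: grey desk stapler, 150 x 36, about 52 high, long side along its x; origin at the centre of its underside.
- loupe: Bystander: flat hand magnifier, black rim, 84 diameter x 13 high, with a wooden handle reaching 138 mm from its centre along its -x; origin at the centre of the underside of its disc.
Things that resemble listed ones, but are neither listed nor needed, are in the scene too. Leave any blue look-alike of the core_box alone.

How it is judged (in metres and radians):
At the end, for the whole second after the job is handed in: The core box lies flat and still on the board in the lane, its leading end within 4 mm of the stop, within 10 mm of the lane's centre line and within 0.15 rad of its direction (x of core_box in the frame of lane between 0.131 and 0.139 m and y of core_box in the frame of lane between -0.01 and 0.01 m and z of core_box in the frame of lane between 0.005 and 0.011 m and angle between the x axis of core_box and the x axis of lane, either way round below 0.15 rad and angle between core_box's own z axis and vertical below 0.03 rad and linear speed of core_box below 0.01 m/s); the robot touches nothing.
It fails at once if a guide rail is touched, by the box, the robot or anything else (contact force between any of rail_left, rail_right and anything else above 0.3 N).
It fails at once if the box is lifted off the board or tipped (it may only be pushed along) (z of core_box in the frame of lane above 0.014 m or angle between core_box's own z axis and vertical above 0.12 rad).
It fails at once if the box is shot along faster than 0.3 m/s instead of pushed steadily (linear speed of core_box above 0.3 m/s).
It fails at once if the plug, jar, stapler or hand magnifier is disturbed (moved over 15 mm) (distance of any of plug, jar, stapler, loupe from where it was at the start of the episode above 0.015 m).
It also fails if it takes over 70 s, if anything falls off the work surface, if the arm or the gripper's body presses on something with over 40 N, if the wrist force passes 120 N, or if a joint passes its speed limit or range.

### The arm

A 6-joint arm with a two-finger parallel gripper is mounted at the origin on the work surface. World frame = base frame: x ahead of the robot, y to its left, z up, the work surface at z = 0. Lengths are in mm, angles in degrees, forces in N, time in s.
With the tool pointing down it reaches from about 325 to 775 mm from the base axis. Payload 5.5 kg.
Tool frame: the origin (TCP) lies at the very end of the fingers, on their centre line; the grasp point (between the pads) lies 19 mm behind it; z points along the fingers, y is the line along which they close (so a half turn about z gives the same grasp; the last joint's range is limited). The gripper opens to 88 mm and grips with 3 to 60 N. Pads are 20 mm wide; open, the fingers measure 115 mm over their backs; the gripper's body (75 mm by 178 mm) begins 61 mm behind the grasp point.
Start: joints at [-67.248, 5.22, 70.514, -0, 104.267, -3.249], TCP at [263.032, -539.287, 222.631] pointing down, gripper open.
Joint ranges: [-164.24, 164.24], [-49.07, 125.15], [9.68, 141.18], [-86.29, 266.29], [3.28, 154.24], [-151.56, 151.56]. Speed limits (degrees/s): [147.25, 147.25, 172.46, 180, 180, 180].

### API

Orientations are given as [roll, pitch, yaw] about the fixed x, y, z axes, in that order (R = Rz(yaw) Ry(pitch) Rx(roll)).
In Python, from workcell import observe, get_image, camera_model, sign_off gives the robot as it stands.
- The arm moves only by the tool carry_out, never from a script. Its argument "targets" is text: rows parted by semicolons, each of 7 numbers parted by spaces: the shift along the tool's x, y, z in m, then the turn, a rotation vector about the tool's x, y, z in rad, then the gripper's target within -1 to 1 (shut at 1, half-way at 0, fully open at -1). In form: tx ty tz wx wy wz gripper; .... A call has 1 to 10 rows; each row shifts and turns the commanded pose from where the row before left it, along the tool's axes as they then stand; what a row does not reach is not made up. A row lasts 1/8 s, in which the tool goes at most 62.5 mm and 10.7 degrees, less where a joint would pass 70% of its speed; a pose out of reach is approached as far as the arm can. A call is refused whole if a number of a shift passes 0.0625 or a number of a turn 0.188, either way. A call with a gripper value outside its range is refused whole. The fingers move at their own pace and stop on an object; "force" is the grip in N (left out, the last holds). Time passes only in rows, so rows that do not move let the fingers close. It gives the time, the measured TCP pose, the force, the opening and the grip force at its end, in the units of the state.
- observe(): the state, without advancing time (a new reading comes with each control period).
- get_image(name): name is "scene" or "top" or "wrist"; returns the picture (420x560x3 uint8, blue, green, red); there is no depth.
- camera_model(name): a dict with "fx", "fy", "cx", "cy" (pixels), "dist" ([k1, k2, p1, p2, k3] as OpenCV has them; the pictures are not rectified), "origin" and "attitude" of the camera in the world. Camera axes: x right, y up, looking along -z (the intrinsics and any distortion apply to the point x, -y, -z); pixel columns grow to the right and rows downward; lengths in mm; the calibration is good to about 2 mm. A picture is of the moment at which its call begins: read the wrist's pose just before it. camera_model takes no time and is no camera call; for the wrist camera it gives the pose at the moment of the call.
- sign_off(): hands the job in; it is judged then, once.
The state is a dict: "time": time; "joint_positions": joint angles; "joint_vel": joint speeds; "joint_torque": joint torques, N m; "eef_pos": TCP position; "ee_rot": TCP orientation; "ft_force": force on the tool from outside, world axes, zero at the start; "torque": the same for the moment, N m; "grip_width": opening from 0.0 (shut) to 1.0 (fully open); "finger_force": force on a finger pad.
Only numpy, scipy, OpenCV 4.12 (cv2) and the standard library are available. Lean on these libraries where they do the work, as an engineer would, in place of code of your own. Each camera call takes 0.05 s, during which the arm holds its last target. There are 200 camera calls.

## Working session

There is one attempt and no reset: what is moved stays moved. The work goes in short steps, Python scripts to look and compute and a tool call to move; the robot and the scene stay as the last step left them, time stands still between calls to the robot, and variables do not carry over. Pictures are saved under pics/ and viewed, at most 10 in all, crops included, and the job is handed in when it is done.

Besides the shell and the picture viewer there is one more tool, called after "Call:" as a command line: name --argument value ..., lists and objects as JSON in quotes. carry_out: Moves the arm, as the interface text tells. Its arguments: {"type":"object","properties":{"targets":{"type":"string"},"force":{"type":"number"}},"required":["targets"]}

```bash
mkdir -p pics; ls; python3 - <<'E'
from workcell import *
import cv2,numpy as np
for n in("top","scene"):
    m=camera_model(n);print(n,m)
    cv2.imwrite(f"pics/{n}0.png",get_image(n))
o=observe();print(o["time"],o["eef_pos"],o["ee_rot"])
E
```

```text
pics
top {'fx': 542.3770669012736, 'fy': 542.3770669012736, 'cx': 292.12464634292644, 'cy': 207.01491420658797, 'dist': array([0.03930166, 0.        , 0.        , 0.        , 0.        ]), 'origin': array([ 367.32778473,  -40.8839962 , 1644.12389856]), 'attitude': array([  5.09214256,   0.26538551, -90.52811111])}
scene {'fx': 473.5377528018435, 'fy': 473.5377528018435, 'cx': 285.6733055702632, 'cy': 209.47711272569097, 'dist': array([-0.16797304,  0.        ,  0.        ,  0.        ,  0.        ]), 'origin': array([1080.88084364, -526.01240668,  994.47334019]), 'attitude': array([38.93141353, -0.33871356, 50.58912441])}
0.1 [ 262.92003593 -539.04368289  221.62750077] [-1.79901412e+02 -5.08418225e-03  2.60003645e+01]
```

View pics/top0.png

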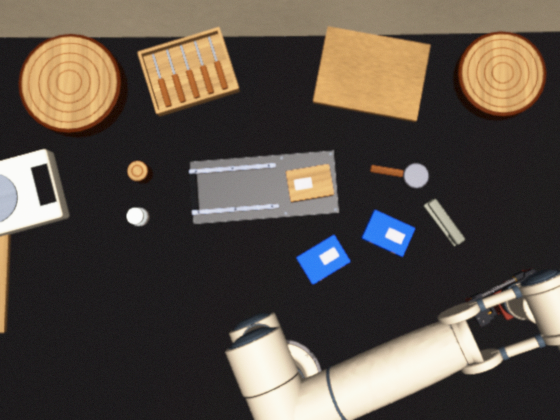

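View pics/scene0.png

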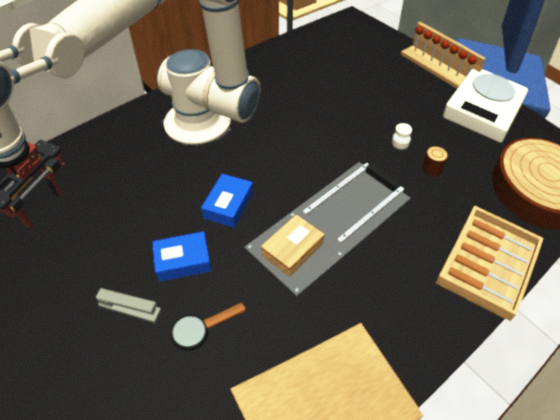

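The top view shows the grey board (192–338, 152–222) with the wooden box with its patch at (310,183). The loupe handle is at (372–403,171), the stapler at (444,222), the plug at (138,171) and the jar at (138,216).
Possible confusions for the core box are the blue boxes at (324,260) and (388,233), the wooden cutting board at (372,73) and the tool tray at (188,70). I choose the pale wooden one on the grey board at (310,183).

```bash
cat > h.py <<'E'
from workcell import *
import cv2,numpy as np
from scipy.spatial.transform import Rotation as R
def ray(m,uv,z):
    K=np.array([[m['fx'],0,m['cx']],[0,m['fy'],m['cy']],[0,0,1]])
    p=cv2.undistortPoints(np.float64(uv).reshape(-1,1,2),K,np.float64(m['dist'])).reshape(-1,2)
    d=np.c_[p[:,0],-p[:,1],-np.ones(len(p))]
    d=R.from_euler('xyz',m['attitude'],degrees=True).apply(d)
    return m['origin']+d*((z-m['origin'][2])/d[:,2])[:,None]
def quad(mask):
    c=max(cv2.findContours(mask,0,1)[0],key=cv2.contourArea)
    r=cv2.minAreaRect(c);return c.reshape(-1,2),r
E
python3 - <<'E'
from h import *
im=cv2.imread("pics/top0.png");m=camera_model("top")
hsv=cv2.cvtColor(im,cv2.COLOR_BGR2HSV)
roi=np.zeros(im.shape[:2],np.uint8);roi[145:230,183:347]=255
board=((im.max(2)>45)*255).astype(np.uint8)&roi
c,r=quad(board)
P=ray(m,cv2.boxPoints(r),8);print("board",cv2.boxPoints(r).round(1).tolist());print(P.round(1),np.linalg.norm(np.diff(P,axis=0),axis=1))
wood=cv2.inRange(hsv,(8,70,90),(30,255,255))&roi
w=cv2.morphologyEx(wood,cv2.MORPH_CLOSE,np.ones((15,15)))
c,r=quad(w);P=ray(m,cv2.boxPoints(r),54);print("box",cv2.boxPoints(r).round(1).tolist());print(P.round(1),np.linalg.norm(np.diff(P,axis=0),axis=1))
v=cv2.resize(im[140:235,180:350],None,fx=4.5,fy=4.5,interpolation=2)
for b,z in((board,0),(w,0)):
    pass
cs,_=cv2.findContours(w,0,1);cv2.drawContours(v,[((k-[180,140])*4.5).astype(int) for k in cs],-1,(0,0,255),1)
cs,_=cv2.findContours(board,0,1);cv2.drawContours(v,[((k-[180,140])*4.5).astype(int) for k in cs],-1,(0,255,0),1)
cv2.imwrite("pics/crop0.png",v)
E
```

```text
board [[186.8000030517578, 160.39999389648438], [334.5, 148.8000030517578], [339.6000061035156, 213.1999969482422], [191.8000030517578, 224.8000030517578]]
[[ 659.   285.2    8. ]
 [ 690.4 -165.8    8. ]
 [ 492.9 -177.9    8. ]
 [ 462.2  268.5    8. ]] [452.06867099 197.87975837 447.45123707]
box [[284.70001220703125, 170.1999969482422], [328.79998779296875, 162.89999389648438], [334.20001220703125, 195.0], [290.1000061035156, 202.3000030517578]]
[[ 618.7  -13.9   54. ]
 [ 639.4 -144.7   54. ]
 [ 543.5 -159.1   54. ]
 [ 523.   -28.9   54. ]] [132.48492965  96.89512595 131.80343159]
```

View pics/crop0.png

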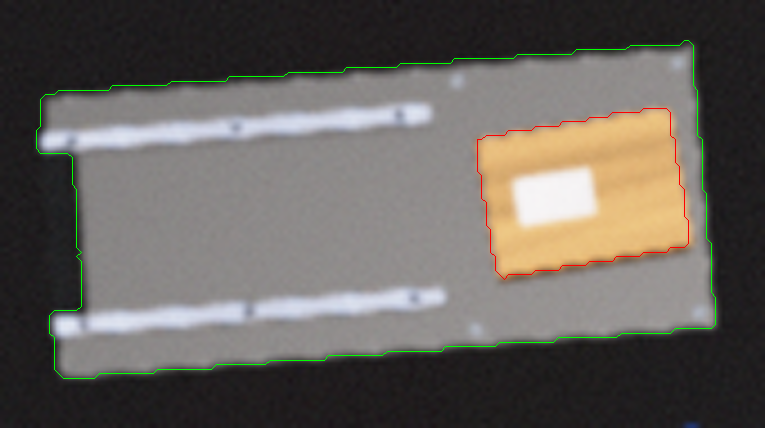

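The close crop confirms the choice: the pale wooden case with its paper patch lies wholly on the open part, turned a few degrees against the lane. Next I fit the rails to get the lane's frame.

```bash
cat >> h.py <<'E'
def lane(im,m):
    roi=np.zeros(im.shape[:2],np.uint8);roi[145:230,185:280]=255
    b=cv2.inRange(im,(165,165,165),(255,255,255))&roi
    n,l,s,_=cv2.connectedComponentsWithStats(cv2.morphologyEx(b,cv2.MORPH_CLOSE,np.ones((5,5))))
    L=[]
    for i in np.argsort(-s[1:,4])[:2]+1:
        yx=np.argwhere((l==i));P=ray(m,yx[:,::-1],24)[:,:2]
        c=P.mean(0);d=np.linalg.svd(P-c,full_matrices=False)[2][0];d*=np.sign(d[1]);t=(P-c)@d
        L.append((c+d*(t.min()+t.max())/2,d,np.ptp(t)))
    d=L[0][1]+L[1][1];d/=np.linalg.norm(d);mid=(L[0][0]+L[1][0])/2
    return mid-90*d,d,L
def box(im,m):
    hsv=cv2.cvtColor(im,cv2.COLOR_BGR2HSV)
    roi=np.zeros(im.shape[:2],np.uint8);roi[145:230,183:347]=255
    w=cv2.morphologyEx(cv2.inRange(hsv,(8,70,90),(30,255,255))&roi,cv2.MORPH_CLOSE,np.ones((15,15)))
    c,r=quad(w);P=ray(m,cv2.boxPoints(r),54)[:,:2]
    e=P[0]-P[1] if np.linalg.norm(P[0]-P[1])>np.linalg.norm(P[2]-P[1]) else P[2]-P[1]
    e=e/np.linalg.norm(e)*np.sign(e[1]);return P.mean(0)+[2.2,0],e
def inlane(p,o,d):
    q=np.asarray(p)-o;n=np.array([-d[1],d[0]]);return np.array([q@d,q@n])
def world(q,o,d): return o+q[0]*d+q[1]*np.array([-d[1],d[0]])
E
python3 - <<'E'
from h import *
im=cv2.imread("pics/top0.png");m=camera_model("top")
o,d,L=lane(im,m)
for l in L:print(l, inlane(l[0],o,d))
print("lane",o,d,"yaw",np.degrees(np.arctan2(d[1],d[0])))
b,e=box(im,m);print("box",b,inlane(b,o,d),"rel deg",np.degrees(np.arctan2(e[1],e[0])-np.arctan2(d[1],d[0])))
for p in((-220,95),(-220,-95),(220,95)):print(world(p,o,d))
print(camera_model("wrist")["origin"])
E
```

```text
(array([508.32680455, 136.29439299]), array([-0.06911497,  0.9976087 ]), np.float64(258.5836803417934)) [90.4408696  62.02705198]
(array([632.15165727, 143.88412447]), array([-0.06742885,  0.99772409]), np.float64(257.4561493796416)) [ 89.5591304  -62.02705198]
lane [576.38370479  50.29925126] [-0.06827193  0.99766675] yaw 93.91473872956539
box [583.34481868 -86.62111213] [-137.0761426     2.40294588] rel deg 5.061236753409047
[ 496.62518864 -175.6732672 ]
[ 686.18187106 -162.70160011]
[466.58553852 263.30010263]
[ 328.89607963 -507.91880766  384.67539851]
```

The rails check out: ±62.03 mm from the centre line (expected 62) and 258 mm long (expected 260). The box is at lane (-137, +2), turned +5°. I'll turn the tool so that its x axis lies along the lane, half close the fingers, and go behind the box.

Call:
carry_out --targets "0 0 0 0 0 -0.169 0;0 0 0 0 0 -0.169 0;0 0 0 0 0 -0.169 0;0 0 0 0 0 -0.169 0;0 0 0 0 0 -0.169 0;0 0 0 0 0 -0.169 0;0 0 0 0 0 -0.169 0;0 0 0 0 0 0 0"

```text
time: 1.1
eef_pos: [263.0, -539.1, 222.1]
ee_rot: [-180.0, -0.1, 93.7]
ft_force: [-0.6, 0.1, -0.0]
grip_width: 0.502
finger_force: 0.0
```

Call:
carry_out --targets "0.032 0.035 0 0 0 0 0;0.032 0.035 0 0 0 0 0;0.032 0.035 0 0 0 0 0;0.032 0.035 0 0 0 0 0;0.032 0.035 0 0 0 0 0;0.032 0.035 0 0 0 0 0;0.032 0.035 0 0 0 0 0;0.032 0.035 0 0 0 0 0;0.032 0.035 0 0 0 0 0;0.032 0.035 0 0 0 0 0"

```text
time: 2.35
eef_pos: [592.0, -195.6, 222.4]
ee_rot: [-180.0, -0.0, 93.5]
ft_force: [0.0, -0.2, -0.6]
grip_width: 0.499
finger_force: 0.0
```

Call:
carry_out --targets "0 0 0.03 0 0 0 0;0 0 0.03 0 0 0 0;0 0 0.03 0 0 0 0;0 0 0.03 0 0 0 0;0 0 0 0 0 0 0"

```text
time: 2.98
eef_pos: [589.4, -196.2, 99.1]
ee_rot: [-179.7, -0.2, 93.6]
ft_force: [-0.2, -0.2, 0.1]
grip_width: 0.499
finger_force: 0.0
```

```bash
cat > st.py <<'E'
from h import *
def state(o,d):
    s=observe();p=s["eef_pos"];print("t",s["time"],"tcp",p.round(1),s["ee_rot"].round(2),"F",s["ft_force"].round(1),"grip",s["grip_width"],"lane tcp",inlane(p[:2],o,d).round(1))
o,d,_=lane(cv2.imread("pics/top0.png"),camera_model("top"))
E
python3 - <<'E'
from st import *
state(o,d)
im=get_image("top");cv2.imwrite("pics/top1.png",im);cv2.imwrite("pics/w1.png",get_image("wrist"))
E
```

```text
t 2.975 tcp [ 589.4 -196.2   99.1] [-1.7967e+02 -1.6000e-01  9.3610e+01] F [-0.2 -0.2  0.1] grip 0.498829404016578 lane tcp [-246.8    3.8]
```

View pics/w1.png

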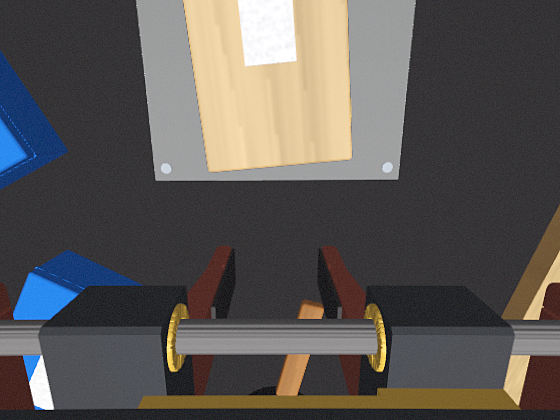

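The wrist view shows the box's rear end at (208–352, 160–172) and the rear edge of the board at row 180. The fingers are at (230,250) and (328,250), behind the box, and the loupe handle at (300,320) lies below fingertip height. I'll descend to z≈32, which is above the rail tops, then push gently.

Call:
carry_out --targets "0.004 0.004 0.022 0 0 -0.005 0;0.004 0 0.022 0 0 0 0;0 0 0.022 0 0 0 0;0 0 0 0 0 0 0;0 0 0 0 0 0 0"

```text
time: 3.7
eef_pos: [595.7, -189.1, 39.0]
ee_rot: [179.8, 0.1, 94.0]
ft_force: [0.2, -0.3, -0.0]
grip_width: 0.498
finger_force: 0.0
```

Call:
carry_out --targets "0.01 0 0 0 0 0 0;0.006 0 0 0 0 0 0;0.006 0 0 0 0 0 0;0.006 0 0 0 0 0 0;0.006 0 0 0 0 0 0;0.006 0 0 0 0 0 0;0.006 0 0 0 0 0 0;0.006 0 0 0 0 0 0;0 0 0 0 0 0 0;0 0 0 0 0 0 0"

```text
time: 4.95
eef_pos: [590.8, -135.9, 36.2]
ee_rot: [-180.0, -0.1, 94.1]
ft_force: [-0.6, 0.4, 0.3]
grip_width: 0.502
finger_force: 0.0
```

```bash
python3 - <<'E'
from st import *
state(o,d)
im=get_image("top");cv2.imwrite("pics/top2.png",im);cv2.imwrite("pics/w2.png",get_image("wrist"))
cv2.imwrite("pics/c2.png",cv2.resize(im[140:235,180:350],None,fx=4.5,fy=4.5,interpolation=2))
E
```

```text
t 4.95 tcp [ 590.8 -135.9   36.2] [-1.7998e+02 -9.0000e-02  9.4090e+01] F [-0.6  0.4  0.3] grip 0.5019367766905555 lane tcp [-186.7   -1.7]
```

View pics/c2.png

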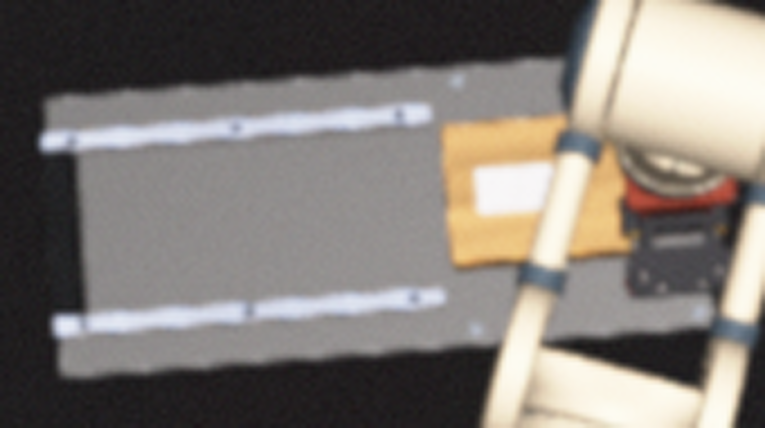

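View pics/w2.png

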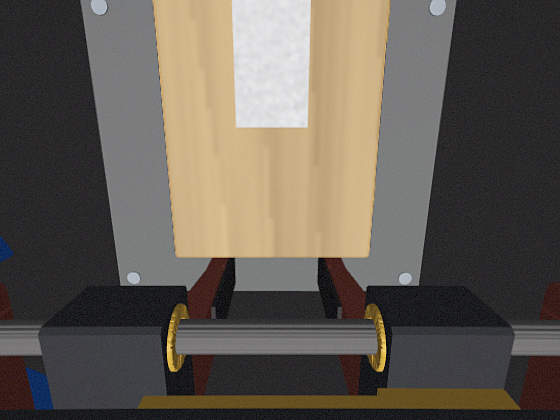

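The top crop shows the box's front edge at (442,125)–(455,268), now parallel to the lane and just short of the rails. The wrist view shows its rear edge square to the tool at (175–370,257). I'll check the lateral offset.

```bash
cat >> st.py <<'E'
def front(im):
    # front end of box: left-most wood column edge, in lane coords at z=54
    m=camera_model("top");hsv=cv2.cvtColor(im,cv2.COLOR_BGR2HSV)
    roi=np.zeros(im.shape[:2],np.uint8);roi[145:230,183:347]=255
    w=cv2.inRange(hsv,(8,60,90),(30,255,255))|cv2.inRange(im,(200,200,200),(255,255,255))
    yx=np.argwhere(w&roi)
    P=np.array([inlane(p,o,d) for p in ray(m,yx[:,::-1],54)[:,:2]])
    P=P[abs(P[:,1])<58]
    xf=np.percentile(P[:,0],99.5)
    S=[]
    for x0 in range(5,40,5):
        q=P[abs(P[:,0]-(xf-x0))<2.5,1]; S.append((x0,q.max().round(1),q.min().round(1)))
    return xf,S
E
python3 - <<'E'
from st import *
xf,S=front(cv2.imread("pics/top2.png"));print("front",xf);print(S)
xf,S=front(cv2.imread("pics/top0.png"));print("before",xf,S)
m=camera_model("wrist");P=ray(m,[(175,257),(370,257),(154,0),(389,0)],54)
print([inlane(p[:2],o,d).round(1) for p in P])
P=ray(m,[(98,6),(437,6),(133,278),(405,278)],8)
print([inlane(p[:2],o,d).round(1) for p in P])
E
```

```text
front 180.23981123435286
[(5, np.float64(-54.3), np.float64(-57.5)), (10, np.float64(-53.8), np.float64(-57.0)), (15, np.float64(-53.6), np.float64(-56.6)), (20, np.float64(-53.1), np.float64(-56.3)), (25, np.float64(-52.7), np.float64(-55.9)), (30, np.float64(-55.4), np.float64(-55.4)), (35, np.float64(-55.0), np.float64(-58.0))]
before 180.73893232344332 [(5, np.float64(-54.3), np.float64(-57.5)), (10, np.float64(-53.8), np.float64(-57.0)), (15, np.float64(-53.6), np.float64(-56.6)), (20, np.float64(-53.1), np.float64(-56.3)), (25, np.float64(-52.7), np.float64(-55.9)), (30, np.float64(-55.4), np.float64(-55.4)), (35, np.float64(-55.0), np.float64(-58.0))]
[array([-176. ,   46.7]), array([-175.7,  -45.5]), array([-69.4,  46.1]), array([-69.3, -44.3])]
[array([-58. ,  89.7]), array([-57.7, -82.5]), array([-209.8,   89.6]), array([-209.3,  -82.7])]
```

```bash
sed -i 's/|cv2.inRange(im,(200,200,200),(255,255,255))//' st.py
python3 - <<'E'
from st import *
for n in("pics/top2.png","pics/top0.png"):
    xf,S=front(cv2.imread(n));print("front",xf);print([tuple(map(float,s)) for s in S])
E
```

```text
front -45.48967927701701
[(5.0, 47.0, -48.7), (10.0, 47.2, -48.5), (15.0, 47.7, -48.0), (20.0, 47.9, -47.6), (25.0, 45.4, -47.3), (30.0, 45.9, -49.9), (35.0, 46.3, -49.4)]
front -70.161858419488
[(5.0, 54.7, -37.9), (10.0, 57.9, -37.5), (15.0, 55.6, -37.0), (20.0, 55.9, -39.8), (25.0, 56.3, -39.3), (30.0, 56.6, -38.8), (35.0, 54.1, -41.3)]
```

The box is square, about 2.7 mm to the -y side by both cameras, which leaves 7 mm of room. I'll push on with a 1° steer towards +y.

Call:
carry_out --targets "0.003 0 0 0 0 -0.008 0;0.005 0 0 0 0 -0.009 0;0.007 0 0 0 0 0 0;0.008 0 0 0 0 0 0;0.008 0 0 0 0 0 0;0.008 0 0 0 0 0 0;0.008 0 0 0 0 0 0;0.008 0 0 0 0 0 0;0.005 0 0 0 0 0 0;0 0 0 0 0 0 0"

```text
time: 6.3
eef_pos: [585.8, -76.2, 36.9]
ee_rot: [180.0, -0.0, 95.1]
ft_force: [-0.1, 0.1, 0.3]
grip_width: 0.501
finger_force: 0.0
```

```bash
cat > chk.py <<'E'
from st import *
import sys
state(o,d);im=get_image("top");cv2.imwrite(f"pics/top{sys.argv[1]}.png",im)
xf,S=front(im);print("front",xf,[tuple(map(float,s)) for s in S])
m=camera_model("wrist");w=get_image("wrist");cv2.imwrite(f"pics/w{sys.argv[1]}.png",w)
hsv=cv2.cvtColor(w,cv2.COLOR_BGR2HSV);k=cv2.inRange(hsv,(8,60,120),(30,255,255))
for r in(20,120,230):
    c=np.where(k[r])[0];c=c[(c>100)&(c<460)]
    P=ray(m,[(c.min(),r),(c.max(),r)],54);a=[inlane(p[:2],o,d).round(1) for p in P]
    print(r,c.min(),c.max(),a,"mid",(a[0][1]+a[1][1])/2)
E
python3 chk.py 3
```

```text
t 6.3 tcp [585.8 -76.2  36.9] [ 1.7998e+02 -5.0000e-02  9.5080e+01] F [-0.1  0.1  0.3] grip 0.5014251221783892 lane tcp [-126.8   -0.8]
front 15.026101677830733 [(5.0, 48.1, -44.6), (10.0, 48.5, -44.2), (15.0, 49.0, -43.7), (20.0, 49.2, -46.5), (25.0, 49.7, -46.0), (30.0, 50.1, -45.5), (35.0, 50.4, -45.3)]
20 155 387 [array([-17. ,  49.3]), array([-15.2, -41.7])] mid 3.799999999999997
120 164 378 [array([-54.6,  48.6]), array([-52.8, -42.2])] mid 3.1999999999999993
230 174 370 [array([-103.7,   47.5]), array([-101.9,  -43.5])] mid 2.0
```

The box centre is now about 0. I'll straighten and push on.

Call:
carry_out --targets "0.003 0 0 0 0 0.008 0;0.005 0 0 0 0 0.009 0;0.007 0 0 0 0 0 0;0.009 0 0 0 0 0 0;0.009 0 0 0 0 0 0;0.009 0 0 0 0 0 0;0.009 0 0 0 0 0 0;0.009 0 0 0 0 0 0;0.005 0 0 0 0 0 0;0 0 0 0 0 0 0"

```text
time: 7.65
eef_pos: [580.9, -11.1, 36.5]
ee_rot: [-180.0, -0.1, 94.1]
ft_force: [0.1, -1.2, 0.2]
grip_width: 0.497
finger_force: 0.4
```

```bash
python3 chk.py 4
```

```text
t 7.65 tcp [580.9 -11.1  36.5] [-1.7999e+02 -8.0000e-02  9.4110e+01] F [ 0.1 -1.2  0.2] grip 0.49730542629519847 lane tcp [-61.6  -0.4]
front 79.51124827449779 [(5.0, 46.0, -46.5), (10.0, 46.4, -46.3), (15.0, 46.9, -45.8), (20.0, 47.1, -45.3), (25.0, 47.6, -47.9), (30.0, 48.0, -47.6), (35.0, 48.5, -47.2)]
20 155 389 [array([49.2, 47.9]), array([ 49.4, -43.5])] mid 2.1999999999999993
120 164 380 [array([11.7, 47.8]), array([ 11.9, -43.4])] mid 2.1999999999999993
230 174 371 [array([-37.2,  47.6]), array([-36.9, -43.5])] mid 2.0500000000000007
```

Box centre about -1.4 mm, square. Continuing.

Call:
carry_out --targets "0.003 0 0 0 0 0 0;0.005 0 0 0 0 0 0;0.007 0 0 0 0 0 0;0.009 0 0 0 0 0 0;0.009 0 0 0 0 0 0;0.009 0 0 0 0 0 0;0.009 0 0 0 0 0 0;0.009 0 0 0 0 0 0;0.005 0 0 0 0 0 0;0 0 0 0 0 0 0"

```text
time: 9.0
eef_pos: [576.5, 53.4, 36.9]
ee_rot: [180.0, -0.0, 94.1]
ft_force: [-0.1, -0.3, 0.2]
grip_width: 0.496
finger_force: 0.0
```

```bash
python3 chk.py 5
```

```text
t 9.0 tcp [576.5  53.4  36.9] [ 1.7997e+02 -5.0000e-02  9.4110e+01] F [-0.1 -0.3  0.2] grip 0.49642710909571686 lane tcp [ 3.1 -0.3]
front 144.5522659058658 [(5.0, 46.8, -45.6), (10.0, 47.3, -48.1), (15.0, 47.8, -47.9), (20.0, 48.0, -47.4), (25.0, 48.4, -47.2), (30.0, 48.9, -46.7), (35.0, 46.2, -40.3)]
20 155 388 [array([113.9,  47.8]), array([114.1, -43.6])] mid 2.099999999999998
120 165 379 [array([76.2, 47.4]), array([ 76.4, -43.5])] mid 1.9499999999999993
230 174 370 [array([27.1, 47.6]), array([ 27.3, -43.5])] mid 2.0500000000000007
```

Call:
carry_out --targets "0.004 0 0 0 0 0 0;0.006 0 0 0 0 0 0;0.007 0 0 0 0 0 0;0.007 0 0 0 0 0 0;0.007 0 0 0 0 0 0;0.007 0 0 0 0 0 0;0.006 0 0 0 0 0 0;0.004 0 0 0 0 0 0;0.002 0 0 0 0 0 0;0 0 0 0 0 0 0"

```text
time: 10.35
eef_pos: [573.0, 102.9, 36.8]
ee_rot: [180.0, -0.0, 94.1]
ft_force: [0.7, -3.3, 2.5]
grip_width: 0.499
finger_force: 1.8
```

Call:
carry_out --targets "0.002 0 0 0 0 0 0;0.002 0 0 0 0 0 0;0 0 0 0 0 0 0"

```text
time: 10.72
eef_pos: [572.7, 106.6, 36.7]
ee_rot: [180.0, -0.0, 94.1]
ft_force: [0.6, -4.1, 2.4]
grip_width: 0.497
finger_force: 2.2
```

```bash
python3 chk.py 6
```

```text
t 10.725 tcp [572.7 106.6  36.7] [179.99  -0.    94.07] F [ 0.6 -4.1  2.4] grip 0.49670431564748274 lane tcp [56.4 -0.1]
front 199.06232840202463 [(5.0, 48.6, -46.9), (10.0, 46.1, -46.5), (15.0, 46.4, -46.0), (20.0, 46.8, -45.8), (25.0, 47.3, -33.4), (30.0, 47.5, -21.1), (35.0, 47.7, 15.2)]
20 156 389 [array([167.3,  47.6]), array([167.5, -43.7])] mid 1.9499999999999993
120 165 380 [array([129.8,  47.5]), array([129.9, -43.5])] mid 2.0
230 174 370 [array([80.7, 47.7]), array([ 80.9, -43.2])] mid 2.25
```

Call:
carry_out --targets "0.001 0 0 0 0 0 0;0.001 0 0 0 0 0 0;0 0 0 0 0 0 0"

```text
time: 11.2
eef_pos: [572.5, 108.4, 36.7]
ee_rot: [180.0, 0.0, 94.1]
ft_force: [1.3, -4.4, 3.8]
grip_width: 0.494
finger_force: 2.5
```

Call:
carry_out --targets "0.001 0 0 0 0 0 0;0.001 0 0 0 0 0 0;0 0 0 0 0 0 0"

```text
time: 11.58
eef_pos: [572.3, 110.4, 36.7]
ee_rot: [-180.0, 0.0, 94.1]
ft_force: [0.8, -5.4, 4.2]
grip_width: 0.499
finger_force: 2.5
```

```bash
python3 chk.py 7; python3 - <<'E'
from h import *
a=cv2.resize(cv2.imread("pics/top7.png")[140:235,180:350],None,fx=4,fy=4,interpolation=2)
w=get_image("scene");b=cv2.resize(w[150:250,280:430],(680,453)) 
cv2.imwrite("pics/c7.png",b);cv2.imwrite("pics/d7.png",a)
E
```

```text
t 11.575 tcp [572.3 110.4  36.7] [-1.800e+02  1.000e-02  9.406e+01] F [ 0.8 -5.4  4.2] grip 0.49897621769412454 lane tcp [60.3 -0. ]
front 202.89864354522132 [(5.0, 48.4, -47.2), (10.0, 48.6, -46.7), (15.0, 49.1, -46.5), (20.0, 46.6, -43.0), (25.0, 46.8, -27.7), (30.0, 47.3, 17.5), (35.0, 47.7, 14.8)]
20 156 389 [array([171.2,  47.6]), array([171.3, -43.6])] mid 2.0
120 165 380 [array([133.6,  47.6]), array([133.8, -43.4])] mid 2.1000000000000014
230 174 371 [array([84.6, 47.8]), array([ 84.8, -43.5])] mid 2.1499999999999986
```

View pics/c7.png

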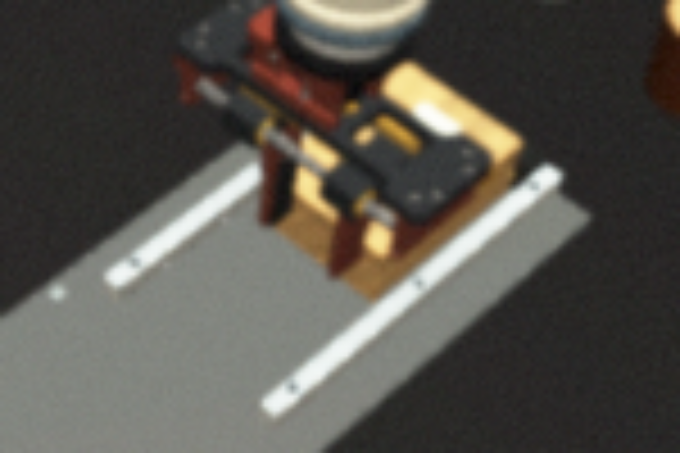

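View pics/w7.png

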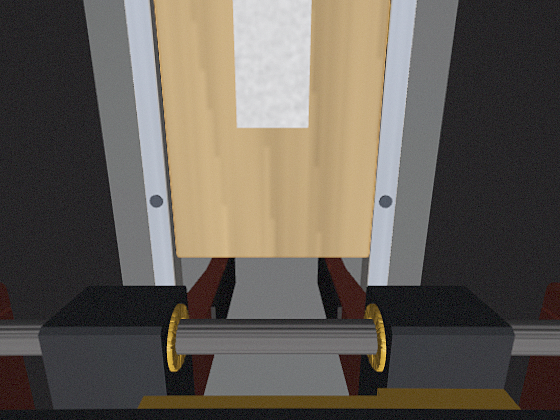

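The scene crop shows the box inside the lane with clear gaps to both rails. The force is still only that of friction, so I'll feel for the stop.

Call:
carry_out --targets "0.001 0 0 0 0 0 0;0 0 0 0 0 0 0"

```text
time: 11.98
eef_pos: [572.2, 111.3, 36.6]
ee_rot: [-180.0, 0.0, 94.1]
ft_force: [0.1, -5.7, 4.0]
grip_width: 0.504
finger_force: 2.7
```

Call:
carry_out --targets "0.001 0 0 0 0 0 0;0 0 0 0 0 0 0"

```text
time: 12.22
eef_pos: [572.2, 111.4, 36.6]
ee_rot: [-180.0, 0.1, 94.0]
ft_force: [0.2, -9.2, 3.5]
grip_width: 0.497
finger_force: 4.2
```

Call:
carry_out --targets "0.001 0 0 0 0 0 0;0 0 0 0 0 0 0"

```text
time: 12.48
eef_pos: [572.2, 111.4, 36.7]
ee_rot: [-180.0, 0.2, 94.0]
ft_force: [0.5, -11.3, 3.9]
grip_width: 0.497
finger_force: 5.7
```

Stalled at the stop: the TCP has stopped moving and the force has risen to 11 N. I'll back off, rise and check.

Call:
carry_out --targets "-0.003 0 0 0 0 0 0;-0.004 0 0 0 0 0 0;-0.01 0 0 0 0 0 0;-0.02 0 0 0 0 0 0;-0.02 0 0 0 0 0 0;0 0 -0.03 0 0 0 0;0 0 -0.04 0 0 0 0;0 0 -0.04 0 0 0 0;-0.04 0 -0.03 0 0 0 0;0 0 0 0 0 0 0"

```text
time: 13.72
eef_pos: [580.4, 13.6, 180.2]
ee_rot: [179.7, 0.1, 93.9]
ft_force: [0.6, 0.3, 0.6]
grip_width: 0.498
finger_force: 0.0
```

Call:
carry_out --targets "-0.04 0 0 0 0 0 0;-0.04 0 0 0 0 0 0;-0.04 0 0 0 0 0 0;-0.04 0 0 0 0 0 0;-0.04 0 0 0 0 0 0;0 0 0 0 0 0 0;0 0 0 0 0 0 0"

```text
time: 14.6
eef_pos: [592.8, -182.3, 175.5]
ee_rot: [-179.9, -0.1, 94.0]
ft_force: [0.3, 0.3, 0.1]
grip_width: 0.502
finger_force: 0.0
```

```bash
python3 - <<'E'
from st import *
state(o,d);im=get_image("top")
b,e=box(im,camera_model("top"));print(inlane(b,o,d),np.degrees(np.arctan2(e[1],e[0])-np.arctan2(d[1],d[0])))
cv2.imwrite("pics/end.png",cv2.resize(im[140:235,180:350],None,fx=4.5,fy=4.5,interpolation=2))
E
```

```text
t 14.6 tcp [ 592.8 -182.3  175.5] [-1.7992e+02 -8.0000e-02  9.4050e+01] F [0.3 0.3 0.1] grip 0.5018385742762478 lane tcp [-233.2   -0.5]
[136.12991663  -1.75352311] 0.1826588122880967
```

View pics/end.png

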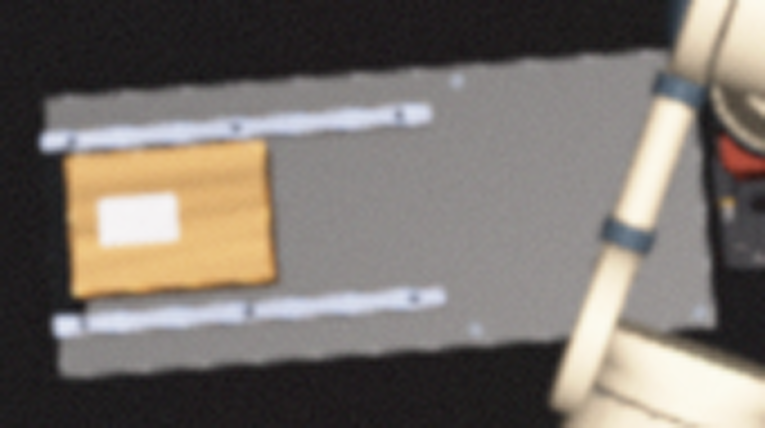

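The box lies between the rails at (65–275, 140–298), flush with the black stop. It measures lane (136, -1.8), turned 0.2°, and the robot is clear of everything.

```bash
python3 -c "from workcell import sign_off;print(sign_off())"
```

```text
the job is handed in; nothing more can be done
None
```

I pushed the core box home against the rubber stop and handed the job in at about 15 s: it measured about 2 mm off the centre line and 0.2° off the lane's direction, with visible gaps to both rails and the arm clear; the judge's result was not shown.

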